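Push-and-turn cap off a returned vial

ROBOT

A 7-joint arm with a two-finger parallel gripper is mounted at the origin on the work surface. World frame = base frame: x ahead of the robot, y to its left, z up, the work surface at z = 0. Lengths are in m, angles in rad, forces in N, time in s.
With the tool pointing down it reaches from about 0.4 to 0.875 m from the base axis. Payload 19.3 kg.
Tool frame: the origin (TCP) lies on the front face of the gripper's body, between the roots of the fingers; the fingertips stand 73 mm ahead of it and the grasp point (between the pads) lies 54 mm ahead of it; z points along the fingers, y is the direction in which the jaws open and shut (so a half turn about z gives the same grasp; the last joint's range is limited). The gripper opens to 85 mm and grips with 20 to 120 N. Pads are 22 mm wide; open, the fingers measure 114 mm over their backs; the gripper's body (76 mm by 85 mm) begins 54 mm behind the grasp point. The pads swing forward as they close: fully open they stand 13 mm farther back than shut.
Start: joints at [1.178, 0.521, -0.036, 1.599, 0.021, 1.021, -0.113], TCP at [0.198, -0.593, 0.304] pointing down, gripper open.
Joint ranges: [-2.91, 2.91], [-0.3, 2.13], [-1.5, 1.42], [0.17, 2.43], [-1.26, 4.41], [0.16, 1.93], [-2.52, 2.52]. Speed limits (rad/s): [1.89, 1.89, 2.39, 2.39, 3.01, 3.01, 3.01].

INTERFACE

Orientations are given as [roll, pitch, yaw] about the fixed x, y, z axes, in that order (R = Rz(yaw) Ry(pitch) Rx(roll)).
In Python, from workcell import bot gives the robot as it stands.
- The arm moves only by the shell command python3 -m crank 'ROWS' [OPENING] [FORCE]. ROWS is a JSON object of lists of equal length, an entry for each row: "travel": the shift along the world's x, y, z in cm, a list of three; "rot": the turn, a rotation vector about the world's x, y, z in degrees, a list of three. A call has 1 to 8 rows; each row is the pose to reach, as a shift and turn from the pose commanded when the call began; what a row does not reach only later rows make up. A row lasts 1/10 s, in which the tool goes at most 50 mm and 8.59 degrees, less where a joint would pass 70% of its speed; a pose out of reach is approached as far as the arm can. A call with a gripper value outside its range is refused whole. OPENING is the opening, from -1 (shut) to 1 (fully open), so that 0 is half open, set as the call begins (- or left out, the last holds). The fingers move at their own pace and stop on an object; FORCE is the grip in N (left out, the last holds). Time passes only in rows, so rows that repeat a pose let the fingers close. It gives the time, the measured TCP pose, the force and the opening at its end, in the units of the state.
- bot.observe(): the state, without advancing time (a new reading comes with each control period).
- bot.grab_frame(name): name is "side" or "top"; returns the picture (400x640x3 uint8, red, green, blue); there is no depth.
- bot.camera_model(name): a dict with "fx", "fy", "cx", "cy" (pixels), "R" (3x3) and "t" (3): a world point X has camera coordinates R X + t. Camera axes: x right, y down, z forward; pixel columns grow to the right and rows downward; lengths in m; the calibration is good to about 2 mm. A picture is of the moment at which its call begins. camera_model takes no time and is no camera call.
- bot.job_done(): hands the job in, once; it reports no verdict.
Trained networks look in the newest picture that a camera, given by its name, has taken for a name from the list of things; names that differ only in an ending like _2 or _b are one class to them, and where a whole thing is asked for, a point or a joint stands for the part that bears it (a point fixed in the world has none). Each returns a list of dicts, best first, with "conf" (0 to 1); they miss things now and then, are a little off and sometimes report something else, mostly with a low value. They report only what shows in the picture. A call takes as long as a camera call. They do not tell look-alikes from the thing itself.
- bot.silhouettes(camera, thing): "pixels" (400x640 bool, what is visible of it) and "box" ([centre column, centre row, width, height] in pixels, round what is visible of it).
The state is a dict: "clock": time; "qpos": joint angles; "qd": joint speeds; "joint_efforts": joint torques, N m; "position": TCP position; "tool_rot": TCP orientation; "force": force on the tool from outside, world axes, zero at the start; "moment": the same for the moment, N m; "grip_width": finger opening in m.
Only numpy, scipy, OpenCV 4.12 (cv2) and the standard library are available. Lean on these libraries where they do the work, as an engineer would, in place of code of your own. Each camera call takes 0.05 s, during which the arm holds its last target.

TASK

Take the child-resistant cap off the squat amber vial with the broad ribbed cap: push the cap down against its spring, keep it pushed while you turn it anticlockwise about a quarter turn, then lift it off and drop it into the grey tilting bin. Leave the taller, narrow-capped bottle alone.

Things in the scene. Friction and masses are not known exactly. Their poses are not given: they have to be found in the camera images.
- cap_mid (a point): Centre of the white ribbed cap on the squat vial: round, 50 mm across, 34 mm high, 25 g, loose; the point is half-way up (17 mm), z up its axis. Locked until pushed down against a spring (4 N at first, 14 N at 11 mm, 17 N at the stop 14 mm down). Held 9 to 13 mm down (11 best) it turns anticlockwise seen from above; turned 55 to 130 degrees (90 best) it lifts off. Grip its side at any yaw.
- vial: Squat amber glass vial, 46 mm across, clamped in a steel cup with an 84 mm square foot, fixed to the cart: it cannot move or turn. Origin at the centre of the foot's underside on the cart top, z up. With the cap on, the cap's top is 134 mm up, its underside 100 mm, the vial's shoulder 82 mm. The cap turns only anticlockwise, and is clear of the neck once raised 20 mm.
- bin_mouth (a point): Centre of the open mouth of the grey steel tilting bin fixed on the cart, 120 mm up: a tray 200 mm along x, 170 mm along y, 100 mm deep, walls 4 mm, leaning 11 degrees towards its +y. Its rim is 103 mm up on the +y side, 137 mm on the -y side. On the -y side, 145 mm from this point, begins the grey lock-drawer housing, 210 mm high.
- tall_bottle: The other amber bottle, not to be touched: slimmer (41 mm across) and taller (150 mm to its top), with a narrow smooth white cap 28 mm across and a paper label, fixed in a like steel cup. Origin at the centre of its underside on the cart top, z up.
Things that resemble listed ones, but are neither listed nor needed, are in the scene too. Of the things shaped like the part that bears cap_mid, the white one is meant.

How it is judged:
By the outcome, as a careful person would: the job done as asked, in the order asked, and still so for the second after the job is handed in, with the robot touching nothing.
It also fails if it takes over 42 s, if anything falls off the work surface, if the arm or the gripper's body presses on something with over 40 N, if the wrist force passes 120 N, or if a joint passes its speed limit or range.

## Working session

There is one attempt and no reset: what is moved stays moved. The work goes in short steps, Python scripts to look and compute and a shell command to move; the robot and the scene stay as the last step left them, time stands still between calls to the robot, and variables do not carry over. Pictures are saved under pics/ and viewed, and the job is handed in when it is done.

```bash
mkdir -p pics; ls; python3 - <<'E'
from workcell import bot
import cv2,json
for n in("side","top"):
    im=bot.grab_frame(n); cv2.imwrite(f"pics/{n}0.png",im[:,:,::-1])
    m=bot.camera_model(n); print(n,m)
print(bot.observe())
E
```

```text
pics
side {'fx': 464.0377848232096, 'fy': 464.0377848232096, 'cx': 309.28223307462986, 'cy': 198.5548686961617, 'R': array([[-0.83943911, -0.54320225, -0.01653132],
       [-0.34330217,  0.55361316, -0.75872003],
       [ 0.42129039, -0.63122403, -0.65120706]]), 't': array([0.37528254, 0.22828836, 1.00225541])}
top {'fx': 377.78158974279756, 'fy': 377.78158974279756, 'cx': 323.3455799676952, 'cy': 197.62533097719307, 'R': array([[-0.02436502, -0.99952439,  0.01890332],
       [-0.98718443,  0.02107255, -0.15818614],
       [ 0.15771256, -0.02251527, -0.98722835]]), 't': array([-0.02004842,  0.46577157,  0.87649549])}
{'clock': 0.1, 'qpos': array([ 1.17782649,  0.52196622, -0.03632442,  1.59991446,  0.02118119,
        1.02107015, -0.11283256]), 'qd': array([ 0.00064263, -0.00184065,  0.00126397,  0.0007867 ,  0.00094122,
       -0.00124276, -0.00054124]), 'joint_efforts': array([ 4.74913133e-03, -9.28480768e+01,  1.98489815e+00, -3.70534015e+01,
        1.81513606e-02,  5.38865133e-03,  4.27364239e-05]), 'position': array([ 0.19815848, -0.59253795,  0.303389  ]), 'tool_rot': array([-3.14061992e+00,  5.13810883e-05,  3.22713215e-01]), 'force': array([-0.18624996, -1.39198201, -0.00359614]), 'moment': array([-0.00049455, -0.01063967,  0.00276489]), 'grip_width': 0.085104619269838}
```

View pics/side0.png

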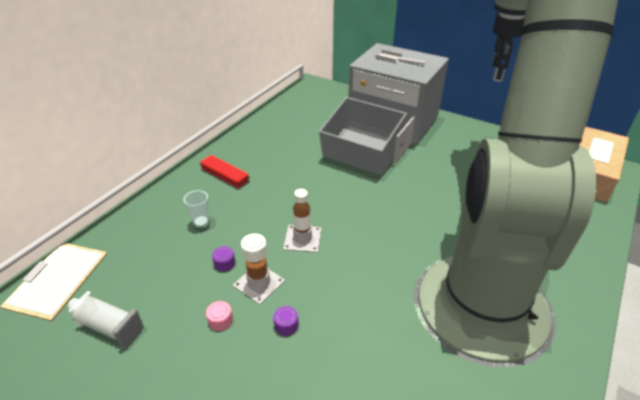

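View pics/top0.png

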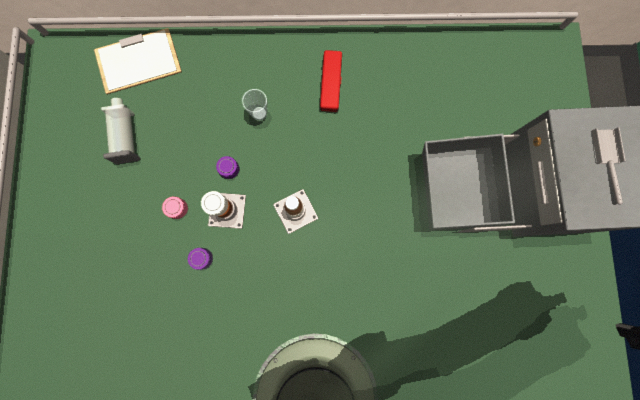

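```bash
python3 - <<'E'
from workcell import bot
for n in("side","top"):
  for t in("cap_mid","vial","bin_mouth","tall_bottle"):
    for d in bot.silhouettes(n,t): print(n,t,round(d["conf"],2),[round(float(v),1) for v in d["box"]],int(d["pixels"].sum()))
print(bot.observe()["clock"])
E
```

```text
side cap_mid 0.95 [284.9, 320.5, 20.6, 30.3] 600
side cap_mid 0.88 [217.9, 317.1, 26.9, 31.6] 652
side cap_mid 0.83 [225.6, 259.5, 24.5, 26.4] 430
side cap_mid 0.76 [254.8, 248.7, 23.6, 22.3] 608
side vial 0.97 [257.6, 282.0, 48.8, 42.3] 1212
side tall_bottle 0.56 [303.1, 220.9, 37.4, 68.4] 1447
top cap_mid 0.93 [200.9, 259.0, 25.3, 23.3] 423
top cap_mid 0.92 [229.2, 168.8, 23.4, 21.7] 422
top cap_mid 0.7 [175.9, 208.2, 28.9, 22.4] 468
top cap_mid 0.64 [212.6, 203.0, 27.4, 23.0] 514
top vial 0.96 [228.1, 210.1, 40.6, 33.2] 815
top bin_mouth 0.57 [529.0, 171.7, 215.9, 129.0] 23849
top tall_bottle 0.72 [295.8, 210.9, 43.2, 46.9] 1098
0.5
```

The side picture shows the squat vial with the broad white cap at (254,248) and the tall, narrow-capped bottle at (302,220). The bin is at (365,135), with the housing behind it. The `cap_mid` candidates are:
- **White:** side (254,248), top (213,203). It is on the squat vial, so it fits the description.
- **Pink:** side (218,317), loose on the table.
- **Purple:** side (225,259) and (285,320), both loose on the table.

Next I'll confirm the white one in a crop and measure it.

```bash
cat > h.py <<'E'
import numpy as np,cv2
from scipy.optimize import minimize,least_squares
from workcell import bot
M={n:bot.camera_model(n) for n in("side","top")}
def proj(n,X):
    m=M[n];c=np.atleast_2d(X)@m["R"].T+m["t"]
    return np.c_[m["fx"]*c[:,0]/c[:,2]+m["cx"],m["fy"]*c[:,1]/c[:,2]+m["cy"]]
def ray(n,uv,z):
    m=M[n];d=m["R"].T@np.array([(uv[0]-m["cx"])/m["fx"],(uv[1]-m["cy"])/m["fy"],1]);o=-m["R"].T@m["t"]
    return o+d*(z-o[2])/d[2]
def cyl(c,r,h):
    a=np.linspace(0,2*np.pi,60);p=np.c_[r*np.cos(a),r*np.sin(a)]
    return np.vstack([np.c_[p,np.full(60,-h/2)],np.c_[p,np.full(60,h/2)]])+c
def mask(n,P,s=4):
    h=cv2.convexHull(((proj(n,P)+.5)*s).astype(np.float32)).astype(np.int32)
    k=np.zeros((400*s,640*s),np.uint8);cv2.fillConvexPoly(k,h,1)
    return cv2.resize(k.astype(np.float32),(640,400),interpolation=cv2.INTER_AREA)
E
python3 - <<'E'
from h import *
S,T=cv2.imread("pics/side0.png"),cv2.imread("pics/top0.png")
a=cv2.resize(S[180:340,190:350],(400,400),interpolation=2);b=cv2.resize(T[140:280,160:340],(400,311),interpolation=2)
b=cv2.copyMakeBorder(b,0,89,0,0,0);cv2.imwrite("pics/crop0.png",np.hstack([a,b]))
obs={}
for n,c in(("side",(254.8,248.7)),("top",(212.6,203))):
    l=[d for d in bot.silhouettes(n,"cap_mid")]
    d=min(l,key=lambda d:np.hypot(d["box"][0]-c[0],d["box"][1]-c[1]));obs[n]=d["pixels"]
    im=S if n=="side" else T
    hsv=cv2.cvtColor(im,cv2.COLOR_BGR2HSV);w=(hsv[...,1]<60)&(hsv[...,2]>165)
    k,lab=cv2.connectedComponents((w&(cv2.dilate(d["pixels"].astype(np.uint8),np.ones((5,5)))>0)).astype(np.uint8))
    print(n,d["pixels"].sum(),w[lab>0].sum(), np.argwhere(d["pixels"]).mean(0)[::-1], np.argwhere(lab>0).mean(0)[::-1])
    obs[n+"w"]=lab>0
for suf in("","w"):
    def f(x): return sum(np.abs(mask(n,cyl(x,.025,.034))-obs[n+suf]).sum() for n in M)
    x0=ray("top",(212,203),.117)
    best=min((minimize(f,x0+np.random.randn(3)*.004,method="Nelder-Mead",options=dict(initial_simplex=x0+.008*np.random.randn(4,3))) for _ in range(8)),key=lambda r:r.fun)
    print(suf,x0,best.x,best.fun)
print("foot",ray("side",(259,284),.003),ray("top",(227,211),.003))
E
```

```text
side 608 566 [253.73519737 247.36513158] [253.08480565 242.88162544]
top 514 492 [214.46498054 202.93190661] [213.26829268 201.99186992]
 [0.44574885 0.21498869 0.117     ] [0.44710684 0.21027227 0.11551757] 82.8125
w [0.44574885 0.21498869 0.117     ] [0.44522006 0.20864734 0.12833621] 363.125
foot [0.44293623 0.21586943 0.003     ] [0.4421328  0.20869702 0.003     ]
```

View pics/crop0.png

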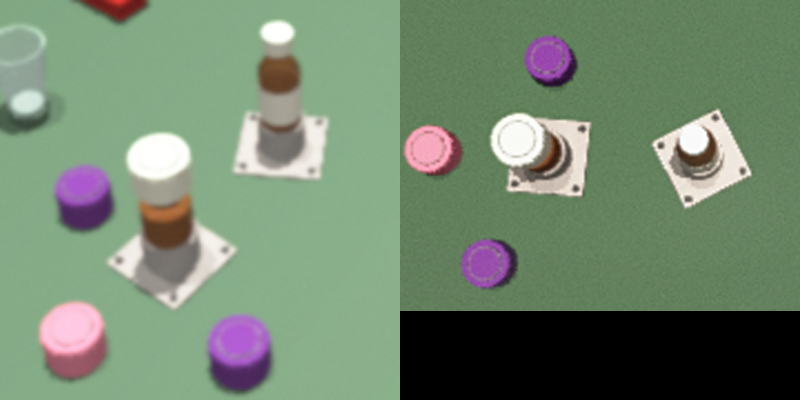

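The crop confirms it: the white broad ribbed cap is on the squat vial, the pink and purple caps lie loose, and the tall bottle is separate. I'll refine the pose with the foot corners and measure the bin.

```bash
python3 - <<'E'
from h import *
print("foot",ray("side",(259,281.8),.004),ray("top",(227.8,210.9),.004))
S,T=cv2.imread("pics/side0.png"),cv2.imread("pics/top0.png")
for n in M:
    l=bot.silhouettes(n,"cap_mid")
    c=dict(side=(254.8,248.7),top=(213,203))[n];d=min(l,key=lambda d:np.hypot(d["box"][0]-c[0],d["box"][1]-c[1]))
    def f(x): return np.abs(mask(n,cyl([x[0],x[1],.117],.025,.034))-d["pixels"]).sum()
    r=minimize(f,[.445,.21],method="Nelder-Mead",options=dict(initial_simplex=[[.44,.205],[.45,.207],[.444,.218]]));print(n,r.x,r.fun)
    im=(S if n=="side" else T).copy()
    for col,X in(((0,0,255),cyl([.445,.211,.117],.025,.034)),):
        for p in proj(n,X): cv2.circle(im,tuple((p).round().astype(int)),0,col,-1)
    u=(190,180,160) if n=="side" else (160,140,160)
    cr=cv2.resize(im[u[1]:u[1]+160,u[0]:u[0]+160],(400,400),interpolation=0)
    cv2.imwrite(f"pics/ov_{n}.png",cr)
a=cv2.imread("pics/ov_side.png");b=cv2.imread("pics/ov_top.png");cv2.imwrite("pics/ov.png",np.hstack([a,b]))
cv2.imwrite("pics/bin.png",np.hstack([cv2.resize(S[80:200,300:440],(400,343),interpolation=2),cv2.resize(T[110:250,400:563],(400,343),interpolation=2)]))
E
```

```text
foot [0.44624075 0.21143813 0.004     ] [0.44221009 0.20649142 0.004     ]
side [0.44750702 0.21142666] 28.25
top [0.44534332 0.20881312] 24.375
```

View pics/ov.png

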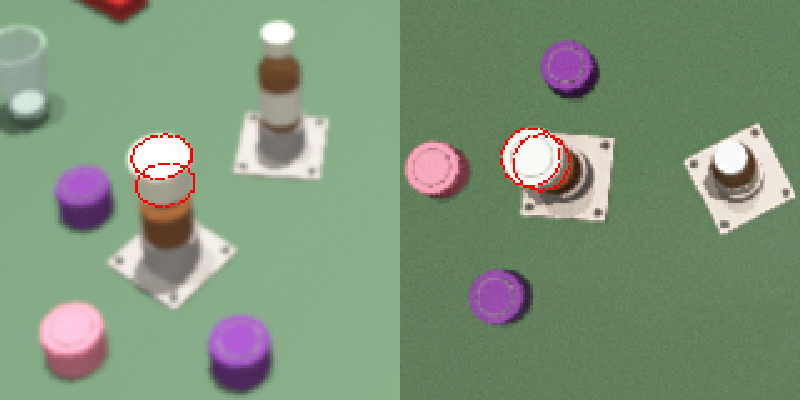

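View pics/bin.png

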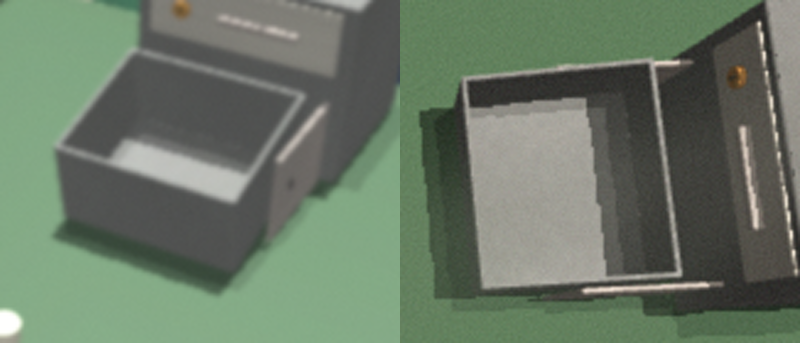

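The cap is at about (0.446, 0.210, 0.117). The height triangulated without assuming it was 0.1155, which agrees. In the bin crop, the rim corners are clear.

```bash
python3 - <<'E'
from h import *
s=400/163
c=[(63,78,.103),(252,62,.137),(280,273,.137),(83,288,.103)]
P=np.array([ray("top",(u/s+400-.5,v/s+110-.5),z) for u,v,z in c]);print(P.round(3))
print(P.mean(0),[np.linalg.norm(P[i]-P[i-1]).round(3) for i in range(4)])
s=400/140
c=[(58,150,.103),(135,50,.103),(238,200,.137) if 0 else (238,200,.103),(303,95,.137)]
for u,v,z in c: print(ray("side",(u/s+300-.5,v/s+80-.5),z).round(3),ray("side",(u/s+300-.5,v/s+80-.5),.137).round(3))
E
python3 -m crank '{"travel":[[5,5,1],[10,10,2],[14,15,3],[18,20,3],[22,25,3],[25,30,3],[27,35,3],[28,40,3]],"rot":[[0,0,0],[0,0,0],[0,0,0],[0,0,0],[0,0,0],[0,0,0],[0,0,0],[0,0,0]]}' 1
python3 -c "
from workcell import bot
o=bot.observe();print(o['qpos'].round(3),o['tool_rot'].round(3))"
```

```text
[[ 0.581 -0.268  0.103]
 [ 0.583 -0.431  0.137]
 [ 0.39  -0.436  0.137]
 [ 0.384 -0.273  0.103]]
[ 0.48446344 -0.35184662  0.12      ] [np.float64(0.198), np.float64(0.167), np.float64(0.193), np.float64(0.168)]
[ 0.578 -0.261  0.103] [ 0.549 -0.216  0.137]
[ 0.614 -0.483  0.103] [ 0.584 -0.428  0.137]
[ 0.384 -0.276  0.103] [ 0.364 -0.23   0.137]
[ 0.391 -0.434  0.137] [ 0.391 -0.434  0.137]
clock: 1.5
position: [0.4407, -0.2776, 0.3332]
tool_rot: [3.141, -0.0, 0.323]
force: [0.4, -0.7, -0.1]
grip_width: 0.0854
[ 0.572  0.326 -0.158  1.833  0.06   0.987 -0.859] [ 3.141 -0.     0.323]
```

Both cameras put the bin mouth at about (0.484, -0.352), and the wall sizes match. Next I'll carry on over to the vial.

```bash
python3 -m crank '{"travel":[[0,5,0],[0,10,0],[0,15,0],[0,20,0],[0,25,0],[0,30,0],[0,30,0],[0,30,0]],"rot":[[0,0,0],[0,0,0],[0,0,0],[0,0,0],[0,0,0],[0,0,0],[0,0,0],[0,0,0]]}' 1
python3 -m crank '{"travel":[[0,0,0],[0,0,0],[0,0,0]],"rot":[[0,0,0],[0,0,0],[0,0,0]]}'
python3 -c "
from workcell import bot
o=bot.observe();print(o['qpos'].round(3),o['tool_rot'].round(3))"
```

```text
clock: 2.3
position: [0.4396, 0.0213, 0.3331]
tool_rot: [3.141, -0.0, 0.325]
force: [0.3, -1.0, 0.0]
grip_width: 0.0853
clock: 2.6
position: [0.4397, 0.0197, 0.333]
tool_rot: [3.142, 0.0, 0.321]
force: [1.1, 0.4, -0.5]
grip_width: 0.0852
[ 0.117  0.204 -0.342  2.011  0.084  0.94  -1.519] [3.142 0.    0.321]
```

```bash
python3 -m crank '{"travel":[[0,5,0],[0.6,10,0],[0.6,15,0],[0.6,19,-2],[0.6,19,-6],[0.6,19,-6],[0.6,19,-6],[0.6,19,-6]],"rot":[[0,0,0],[0,0,0],[0,0,0],[0,0,0],[0,0,0],[0,0,0],[0,0,0],[0,0,0]]}' 1
python3 - <<'E'
from h import *
o=bot.observe();print(o['qpos'].round(3),o['tool_rot'].round(3))
a=bot.grab_frame("side")[...,::-1];b=bot.grab_frame("top")[...,::-1]
cv2.imwrite("pics/a1.png",np.hstack([cv2.resize(a[130:330,160:360],(400,400)),cv2.resize(b[100:300,120:320],(400,400))]))
E
```

```text
clock: 3.4
position: [0.4464, 0.2099, 0.2746]
tool_rot: [3.141, -0.002, 0.321]
force: [-0.2, -0.2, 1.0]
grip_width: 0.0853
[-0.225  0.376 -0.425  1.956  0.204  0.849 -2.009] [ 3.141e+00 -2.000e-03  3.210e-01]
```

View pics/a1.png

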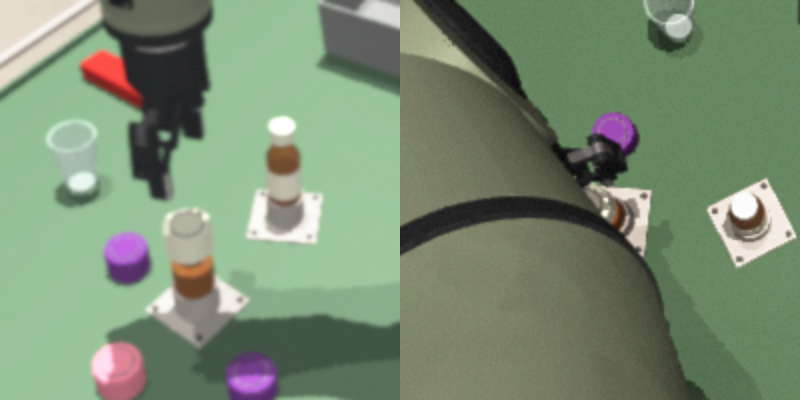

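The side view shows the open jaws above the white cap, which is at crop (188,235). The tall bottle is well clear. Now I'll descend in two stages and check the force.

```bash
python3 -m crank '{"travel":[[0,0,-4],[0,0,-7],[0,0,-8.5],[0,0,-9.5],[0,0,-10.5],[0,0,-10.5]],"rot":[[0,0,0],[0,0,0],[0,0,0],[0,0,0],[0,0,0],[0,0,0]]}' 1
python3 - <<'E'
from h import *
a=bot.grab_frame("side")[...,::-1]
cv2.imwrite("pics/a2.png",cv2.resize(a[170:320,180:330],(600,600),interpolation=2))
E
```

```text
clock: 4.1
position: [0.4457, 0.2104, 0.1677]
tool_rot: [3.141, 0.0, 0.322]
force: [0.3, 0.4, 0.4]
grip_width: 0.0854
```

View pics/a2.png

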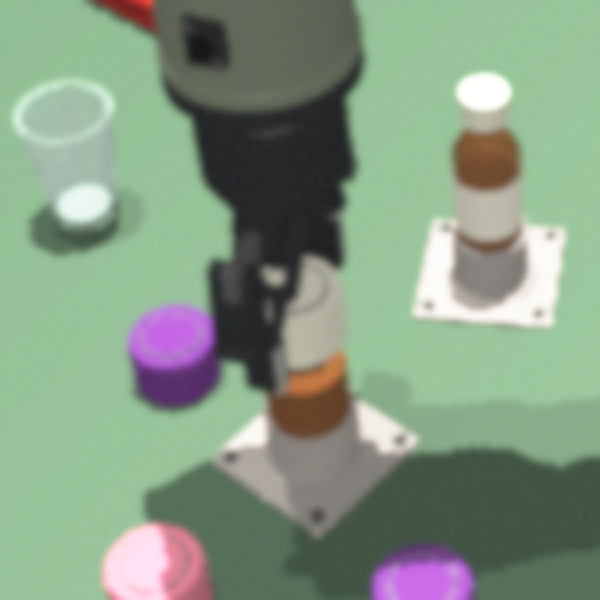

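The jaws straddle the cap at crop (310,310), with the near finger at (265,320). Closing now.

```bash
python3 -m crank '{"travel":[[0,0,0],[0,0,0],[0,0,0],[0,0,0],[0,0,0],[0,0,0],[0,0,0],[0,0,0]],"rot":[[0,0,0],[0,0,0],[0,0,0],[0,0,0],[0,0,0],[0,0,0],[0,0,0],[0,0,0]]}' -1 60
python3 -m crank '{"travel":[[0,0,0],[0,0,0],[0,0,0],[0,0,0]],"rot":[[0,0,0],[0,0,0],[0,0,0],[0,0,0]]}' 
```

```text
clock: 4.95
position: [0.4459, 0.2107, 0.1681]
tool_rot: [-3.141, -0.001, 0.323]
force: [1.6, -0.6, 4.0]
grip_width: 0.0494
clock: 5.35
position: [0.4457, 0.2107, 0.1681]
tool_rot: [-3.141, -0.0, 0.323]
force: [3.1, 1.0, 4.4]
grip_width: 0.049
```

```bash
python3 -m crank '{"travel":[[0,0,-0.3],[0,0,-0.6],[0,0,-0.8],[0,0,-1.0],[0,0,-1.1],[0,0,-1.1],[0,0,-1.1],[0,0,-1.1]],"rot":[[0,0,0],[0,0,0],[0,0,0],[0,0,0],[0,0,0],[0,0,0],[0,0,0],[0,0,0]]}' 
python3 - <<'E'
from h import *
for i in range(3):
    o=bot.observe();print(o['position'].round(4),o['force'].round(2),o['moment'].round(2))
    a=bot.grab_frame("side")[...,::-1]
cv2.imwrite("pics/a3.png",cv2.resize(a[170:320,180:330],(600,600),interpolation=2))
E
```

```text
clock: 6.15
position: [0.4457, 0.2107, 0.1573]
tool_rot: [3.142, -0.0, 0.323]
force: [1.0, -0.8, 13.3]
grip_width: 0.0487
[0.4457 0.2107 0.1573] [ 0.99 -0.85 13.26] [-0.27 -0.22 -0.05]
[0.4457 0.2106 0.1573] [ 1.79 -0.71 13.46] [-0.28 -0.25 -0.  ]
[0.4457 0.2107 0.1573] [ 1.52 -0.82 12.27] [-0.25 -0.26  0.03]
```

View pics/a3.png

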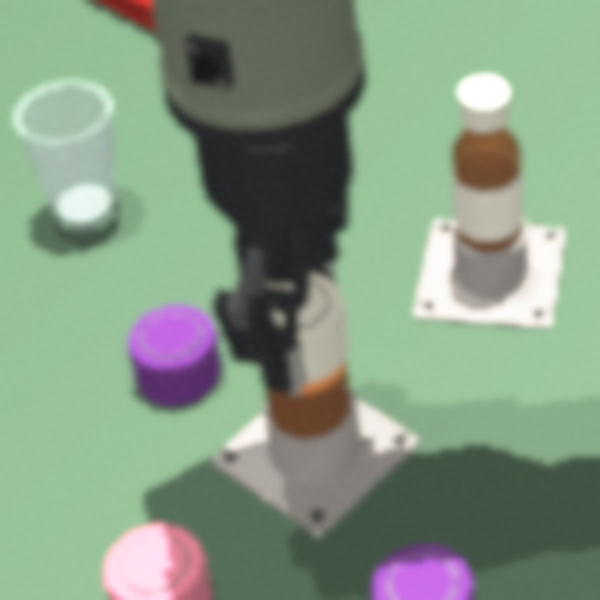

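The force is about 13 N and the TCP travel 10.8 mm, so the cap is about 10–11 mm down. Turning anticlockwise with the pressure held.

```bash
python3 -m crank '{"travel":[[0,0,-0.04],[0,0,-0.04],[0,0,-0.04],[0,0,-0.04],[0,0,-0.04],[0,0,-0.04],[0,0,-0.04],[0,0,-0.04]],"rot":[[0,0,3],[0,0,8],[0,0,14],[0,0,20],[0,0,26],[0,0,32],[0,0,38],[0,0,44]]}' 
python3 - <<'E'
from workcell import bot
o=bot.observe();print(o['position'].round(4),o['force'].round(2),o['moment'].round(2),o['qpos'].round(2))
E
```

```text
clock: 7.1
position: [0.4456, 0.2108, 0.157]
tool_rot: [3.141, -0.0, 1.095]
force: [-0.5, -2.0, 14.5]
grip_width: 0.0489
[0.4456 0.2108 0.157 ] [-0.54 -2.04 14.48] [-0.21  0.09 -0.07] [-0.15  0.59 -0.55  2.04  0.51  0.64 -1.51]
```

```bash
python3 -m crank '{"travel":[[0,0,0],[0,0,0],[0,0,0],[0,0,0],[0,0,0],[0,0,0],[0,0,0],[0,0,0]],"rot":[[0,0,6],[0,0,12],[0,0,18],[0,0,24],[0,0,30],[0,0,36],[0,0,42],[0,0,47]]}' 
python3 -m crank '{"travel":[[0,0,0],[0,0,0]],"rot":[[0,0,47],[0,0,47]]}' 
python3 - <<'E'
from h import *
o=bot.observe();print(o['position'].round(4),o['force'].round(2),o['moment'].round(2),o['qpos'].round(2))
a=bot.grab_frame("side")[...,::-1]
cv2.imwrite("pics/a4.png",cv2.resize(a[170:320,180:330],(600,600),interpolation=2))
E
```

```text
clock: 7.9
position: [0.4456, 0.2108, 0.1569]
tool_rot: [3.141, 0.0, 1.915]
force: [-0.9, -1.5, 14.1]
grip_width: 0.049
clock: 8.1
position: [0.4456, 0.2108, 0.157]
tool_rot: [3.141, 0.0, 2.217]
force: [-0.5, -0.7, 13.9]
grip_width: 0.0487
[0.4456 0.2108 0.157 ] [-0.51 -0.69 13.87] [-0.18  0.02 -0.06] [ 0.05  0.67 -0.83  2.03  0.73  0.76 -0.59]
```

View pics/a4.png

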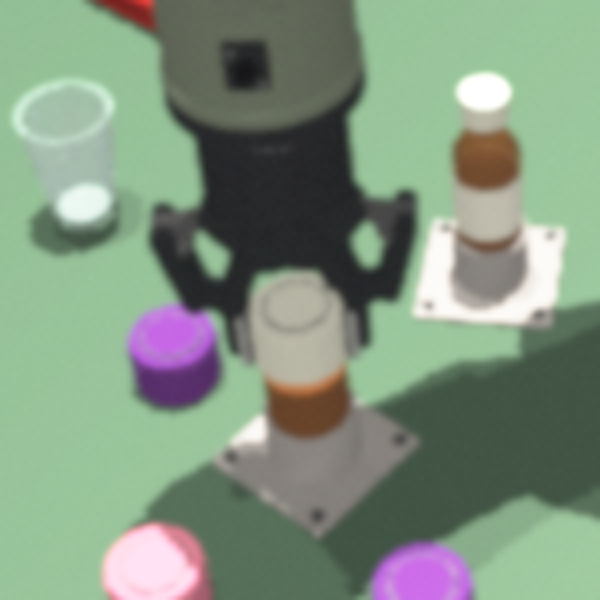

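The second call repeated the 47° row from the new pose, so the turn came to 108° instead of about 91°. That was my slip, but it's still within the 55–130° window. The cap only turns anticlockwise, so I won't turn it back. Lifting straight up.

```bash
python3 -m crank '{"travel":[[0,0,0.5],[0,0,1],[0,0,1.5],[0,0,2],[0,0,2.5],[0,0,3],[0,0,4],[0,0,5]],"rot":[[0,0,0],[0,0,0],[0,0,0],[0,0,0],[0,0,0],[0,0,0],[0,0,0],[0,0,0]]}' 
python3 - <<'E'
from h import *
o=bot.observe();print(o['position'].round(4),o['force'].round(2),o['moment'].round(2),o['qpos'].round(2))
a=bot.grab_frame("side")[...,::-1]
cv2.imwrite("pics/a5.png",cv2.resize(a[170:320,180:330],(600,600),interpolation=2))
E
```

```text
clock: 8.95
position: [0.4455, 0.2106, 0.2074]
tool_rot: [-3.141, -0.0, 2.211]
force: [0.1, -1.0, 0.3]
grip_width: 0.0491
[0.4455 0.2106 0.2074] [ 0.13 -1.04  0.27] [ 0.03 -0.03 -0.01] [ 0.1   0.6  -0.9   2.    0.63  0.85 -0.51]
```

View pics/a5.png

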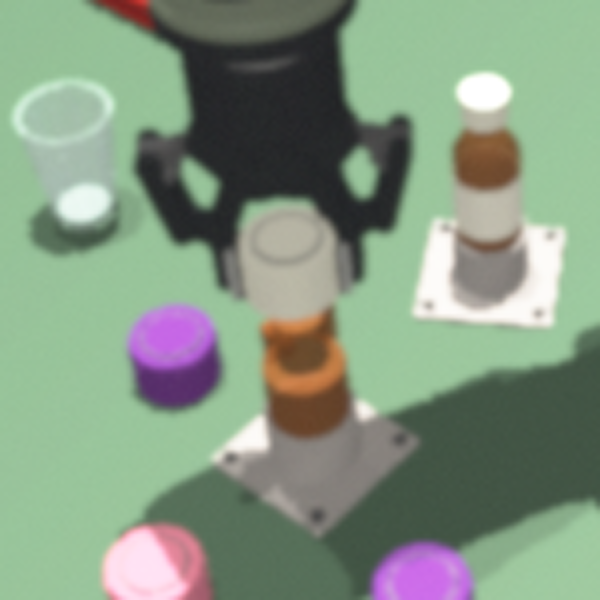

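The cap is off: crop (290,260) is above the bare neck, and the vial's open mouth is visible. Carrying it high over to the bin.

```bash
python3 -m crank '{"travel":[[0,0,4],[0,0,8],[0,-2,11],[0.5,-5,11.5],[1,-10,11.5],[1.5,-15,11.5],[2,-20,11.5],[2.5,-25,11.5]],"rot":[[0,0,0],[0,0,0],[0,0,0],[0,0,0],[0,0,0],[0,0,0],[0,0,0],[0,0,0]]}' 
python3 -m crank '{"travel":[[0,-4,0],[0,-8,0],[0,-12,0],[0,-16,0],[0,-20,0],[0,-24,0],[0,-26,0],[0,-26,0]],"rot":[[0,0,0],[0,0,0],[0,0,0],[0,0,0],[0,0,0],[0,0,0],[0,0,0],[0,0,0]]}'
python3 -m crank '{"travel":[[0,0,0],[0,0,0]],"rot":[[0,0,0],[0,0,0]]}' 
python3 -c "
from workcell import bot
print(bot.observe()['qpos'].round(2))"
```

```text
clock: 9.8
position: [0.4703, -0.0405, 0.3221]
tool_rot: [3.141, 0.001, 2.211]
force: [1.6, -0.7, -1.1]
grip_width: 0.0492
clock: 10.6
position: [0.4698, -0.3014, 0.3213]
tool_rot: [-3.141, -0.0, 2.207]
force: [-1.5, 0.4, 0.1]
grip_width: 0.0494
clock: 10.8
position: [0.4707, -0.2974, 0.3219]
tool_rot: [3.141, 0.0, 2.212]
force: [-1.1, 0.1, 0.0]
grip_width: 0.0491
[ 1.12  0.54 -0.94  1.73  0.48  1.12  0.67]
```

```bash
python3 -m crank '{"travel":[[0.7,-3,0],[1.3,-5.3,0],[1.3,-5.3,-4],[1.3,-5.3,-7],[1.3,-5.3,-10],[1.3,-5.3,-12],[1.3,-5.3,-12],[1.3,-5.3,-12]],"rot":[[0,0,0],[0,0,0],[0,0,0],[0,0,0],[0,0,0],[0,0,0],[0,0,0],[0,0,0]]}' 
python3 - <<'E'
from h import *
a=bot.grab_frame("side")[...,::-1];b=bot.grab_frame("top")[...,::-1]
cv2.imwrite("pics/a6.png",np.hstack([cv2.resize(a[40:200,290:450],(400,400)),cv2.resize(b[90:270,400:580],(400,400))]))
E
```

```text
clock: 11.6
position: [0.4841, -0.3508, 0.2025]
tool_rot: [3.141, 0.0, 2.212]
force: [0.2, 0.4, 1.3]
grip_width: 0.0486
```

View pics/a6.png

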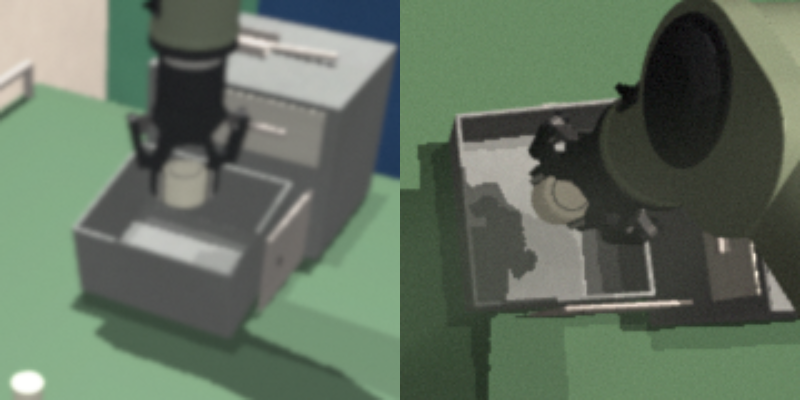

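The cap hangs inside the bin mouth in both views, at crop (185,185) in the side view and (560,200) in the top view. Lowering a little more, then releasing.

```bash
python3 -m crank '{"travel":[[0,0,-1],[0,0,-2],[0,0,-2.5],[0,0,-2.5],[0,0,-2.5]],"rot":[[0,0,0],[0,0,0],[0,0,0],[0,0,0],[0,0,0]]}' 
python3 -m crank '{"travel":[[0,0,0],[0,0,0],[0,0,0],[0,0,0],[0,0,0],[0,0,0],[0,0,0],[0,0,0]],"rot":[[0,0,0],[0,0,0],[0,0,0],[0,0,0],[0,0,0],[0,0,0],[0,0,0],[0,0,0]]}' 0.7
python3 -m crank '{"travel":[[0,0,2],[0,0,5],[0,0,9],[0,0,13],[0,2,15],[0,6,15],[0,10,15],[0,15,15]],"rot":[[0,0,0],[0,0,0],[0,0,0],[0,0,0],[0,0,0],[0,0,0],[0,0,0],[0,0,0]]}'
python3 -m crank '{"travel":[[-2,4,0],[-4,8,0],[-4,12,0],[-4,12,0]],"rot":[[0,0,0],[0,0,0],[0,0,0],[0,0,0]]}'
python3 - <<'E'
from h import *
a=bot.grab_frame("side")[...,::-1];b=bot.grab_frame("top")[...,::-1]
cv2.imwrite("pics/s7.png",a);cv2.imwrite("pics/t7.png",b)
cv2.imwrite("pics/a7.png",np.hstack([cv2.resize(a[40:200,290:450],(400,400)),cv2.resize(b[90:270,400:580],(400,400))]))
E
```

```text
clock: 12.2
position: [0.4836, -0.3513, 0.1765]
tool_rot: [3.142, -0.0, 2.211]
force: [0.6, -0.1, 0.1]
grip_width: 0.049
clock: 13.0
position: [0.4835, -0.3514, 0.1766]
tool_rot: [-3.142, -0.0, 2.211]
force: [1.0, 0.2, -0.9]
grip_width: 0.0728
clock: 13.8
position: [0.4831, -0.2009, 0.3266]
tool_rot: [-3.141, 0.0, 2.209]
force: [1.2, 0.5, 0.3]
grip_width: 0.0725
clock: 14.2
position: [0.4432, -0.0771, 0.3274]
tool_rot: [3.141, 0.001, 2.217]
force: [0.0, -1.2, 0.8]
grip_width: 0.0726
```

View pics/a7.png

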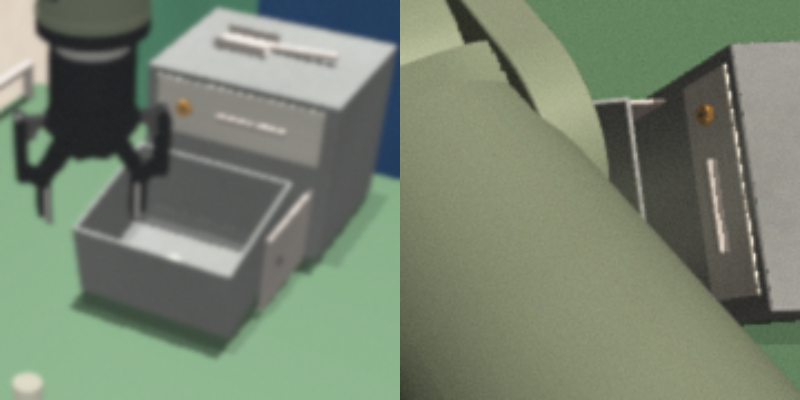

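View pics/s7.png

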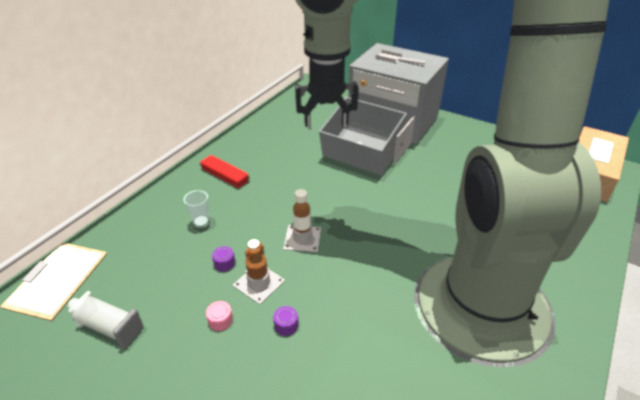

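In the side view a small white edge shows just above the bin's low wall at crop (175,257). The bare neck is at (256,250). I'll move the arm aside so the top camera can see into the bin.

```bash
python3 -m crank '{"travel":[[0,4,0],[0,8,0],[0,12,0],[0,16,0],[0,20,0],[0,24,0],[0,28,0],[0,28,0]],"rot":[[0,0,0],[0,0,0],[0,0,0],[0,0,0],[0,0,0],[0,0,0],[0,0,0],[0,0,0]]}'
python3 - <<'E'
from h import *
a=bot.grab_frame("side")[...,::-1];b=bot.grab_frame("top")[...,::-1]
cv2.imwrite("pics/t8.png",b)
cv2.imwrite("pics/a8.png",np.hstack([cv2.resize(a[40:200,290:450],(400,400)),cv2.resize(b[90:270,400:580],(400,400))]))
for n in M:
  for d in bot.silhouettes(n,"cap_mid"): print(n,round(d["conf"],2),[round(float(v)) for v in d["box"]])
E
```

```text
clock: 15.1
position: [0.4431, 0.203, 0.3268]
tool_rot: [3.14, -0.002, 2.216]
force: [-0.8, -0.5, 0.4]
grip_width: 0.073
side 0.93 [219, 316, 25, 30]
side 0.74 [284, 320, 24, 29]
side 0.71 [225, 261, 20, 29]
top 0.87 [445, 186, 22, 21]
```

View pics/a8.png

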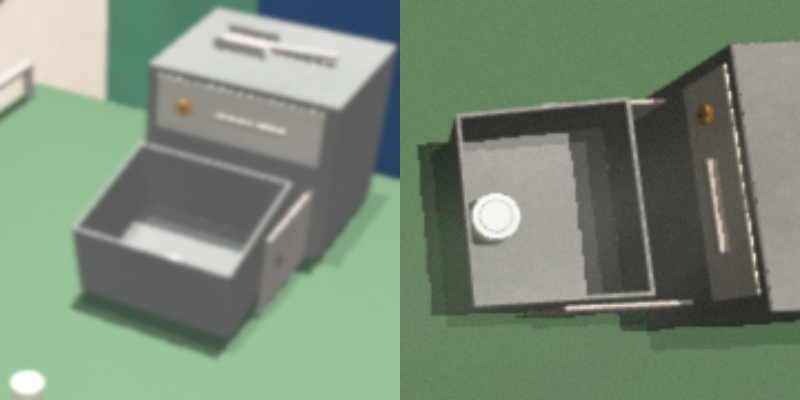

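The top view shows the white cap resting inside the bin against the low wall, at crop (495,217). The network reports it there too, at (445,186).

```bash
python3 -c "
from workcell import bot
o=bot.observe();print(o['clock'],abs(o['qd']).max(),o['force'])
print(bot.job_done())"
```

```text
15.3 0.014635126298330414 [-0.21710467 -0.11573381 -0.07188905]
the job is handed in; nothing more can be done
None
```

The white ribbed cap is off the squat vial and lying in the grey tilting bin. I handed the job in at about 15.3 s, well inside the 42 s limit.

I gripped the cap, pushed it about 11 mm down (13–14.5 N) and held it there while turning anticlockwise. Then I lifted it clear and released it inside the bin mouth.

- **Cap:** the last top picture and the network both show it lying in the bin by the low wall. From the side camera only a small white edge shows, and the network did not find it there.
- **Vial and bottle:** the vial's neck is bare. The tall bottle stood where it was in the last full side picture, and I kept clear of it.
- **Arm:** the gripper is empty at 0.33 m, touching nothing, and the force reading is near zero.

**What went off plan:** the turn came to about 108° instead of the intended 91°, because one row repeated the rotation from the new pose. That is still inside the 55–130° window, and the cap came off without resistance. My position measurements from the two cameras disagreed by 2–3 mm for the cap and up to 5 mm for the vial's foot. I used the average for the cap, and the grasp held.

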